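Lock the press crank shaft to its drive hub

TASK

On the small printing press, turn the crank until the flat on its shaft faces straight up at the setscrew, then let go of the crank. Take the T-handled hex key from its wooden stand, seat it gently in the setscrew and tighten clockwise onto the flat to about 0.6 N m: firm, but do not overtighten. Leave the key standing in the screw, and leave the tape, glue stick and cup alone.

Things in the scene. Friction and masses are not known exactly. Their poses are not given: they have to be found in the camera images.
- press: Small bench roller press, fixed: grey base 170 x 225 x 12 mm, two grey cheeks 112 mm high, grey hub block (x +-30, y +-23, top 132 mm up). Origin on the table under the hub's centre; z up, y along the shaft, whose axis is 100 mm up. Crank on the -y side. The hub is fixed; the shaft turns in it.
- shaft: Steel shaft 36 mm across with a flat milled 2.5 mm deep along its whole length, on the side that the crank arm points to. Origin on the axis at the hub; y along the axis; z points along the crank arm, out of the flat: straight up when the flat faces the screw. Starts 0.5 to 1.3 rad off, arm leaning to press -x. Friction holds it where it is left; turning takes about 5 N at the grip.
- crank_mid (a point): Middle of the crank's round black grip, 16 mm thick, 75 mm long, parallel to the shaft (press y), spinning freely on its spindle. It runs on a circle of 70 mm radius round the shaft axis, 117 mm from the hub's centre towards press -y. Arm and cheek lie 40 mm and 60 mm to its +y side; free on the other sides.
- pad: Square steel pad, 12 mm, under the setscrew, inside the hub. It slides down 4 mm for each radian the screw is turned clockwise, and does not turn with the screw. Origin at its underside, on the screw's axis: 115.5 mm above the press's origin when seated on the flat, 118 when on the round of the shaft; starts at 118.2 to 120.3.
- screw_axis (a point): On the screw's vertical axis at the hub's top (132 mm up). The setscrew is 28 mm across, rim 22 mm above pad's origin; hex socket 14.8 mm across flats, 12 mm deep, how it is turned not measured. Tightens clockwise from above: up to 0.25 rad of play, 0.7 to 1.2 rad to reach the flat at 0.25 N m of thread drag, then about 0.14 N m more per 0.1 rad. The thread holds.
- key_bar (a point): Centre of the black cross bar of the T-handled hex key: bar 90 mm along x, 18 mm wide in y, 20 mm high. Grip it across its width, from above. The blade hangs down (-z) from it. The key weighs about 0.2 kg and starts upright in the stand.
- key_tip (a point): Lower end of the key's blade, 100 mm below key_bar. The blade is a hexagon 14 mm across flats, two of them facing the bar's +-y, its last 4 mm tapering to 9.5 mm. Turned wrongly to the socket it stops or wedges 1 to 8 mm deep; lined up (every 60 degrees, about 0.1 rad either way) it drops 12 mm to the floor.
- key: The same hex key; origin at its lower end, axes as key_bar.
- stand: Fixed wooden block 70 x 70 x 60 mm with a round hole 18.5 mm wide and 50 mm deep from above at its centre, in which the key stands. Origin under its centre.
- tape: Roll of tape, 56 mm across, 18 mm high, lying flat; origin under its centre. Leave alone.
- glue: Glue stick, 28 mm across, 95 mm high, standing; origin under its centre. Leave alone.
- cup: Empty white cup, 84 mm across, 105 mm high; origin under its centre. Leave alone.
There are look-alikes about, which are no part of the job. There is more than one size of the key; the job needs the smallest.

How it is judged:
By the outcome, as a careful person would: the job done as asked, in the order asked, and still so for the second after the job is handed in, with the robot touching nothing.
It also fails if it takes over 67 s, if anything falls off the work surface, if the arm or the gripper's body presses on something with over 40 N, if the wrist force passes 120 N, or if a joint passes its speed limit or range.

ROBOT

A 6-joint arm with a two-finger parallel gripper is mounted at the origin on the work surface. World frame = base frame: x ahead of the robot, y to its left, z up, the work surface at z = 0. Lengths are in m, angles in degrees, forces in N, time in s.
With the tool pointing down it reaches from about 0.275 to 0.875 m from the base axis. Payload 12.5 kg.
Tool frame: the origin (TCP) lies midway between the tips of the shut fingers; the grasp point (between the pads) lies 19 mm behind it; z points along the fingers, x is the direction in which the jaws open and shut, and the axes are right-handed (so a half turn about z gives the same grasp; the last joint's range is limited). The gripper opens to 85 mm and grips with 20 to 120 N. Pads are 22 mm wide; open, the fingers measure 114 mm over their backs; the gripper's body (76 mm by 85 mm) begins 54 mm behind the grasp point. The pads swing forward as they close: fully open they stand 13 mm farther back than shut.
Start: joints at [59.84, 20.094, 94.641, -0, 65.266, -4.847], TCP at [0.235, 0.497, 0.231] pointing down, gripper open.
Joint ranges: [-157.81, 157.81], [-45, 120.19], [0.68, 151.7], [-89.99, 269.99], [4.06, 180], [-164.3, 164.3]. Speed limits (degrees/s): [127.2, 127.2, 159.86, 180, 180, 180].

INTERFACE

Orientations are given as [roll, pitch, yaw] about the fixed x, y, z axes, in that order (R = Rz(yaw) Ry(pitch) Rx(roll)).
In Python, from cell import sense, grab_frame, calibration, close_job, recognise, pinpoint gives the robot as it stands.
- The arm moves only by the shell command python3 -m jog 'ROWS' [OPENING]. ROWS is JSON, a list of rows, each a list of 6 numbers: the shift along the tool's x, y, z in m, then the turn, a rotation vector about the tool's x, y, z in rad. In form: [[dx, dy, dz, rx, ry, rz], ...]. A call has 1 to 12 rows; each row is the pose to reach, as a shift and turn from the pose commanded when the call began, along the tool's axes at that moment; what a row does not reach only later rows make up. A row lasts 1/8 s, in which the tool goes at most 62.5 mm and 10.7 degrees, less where a joint would pass 70% of its speed; a pose out of reach is approached as far as the arm can. A call with a gripper value outside its range is refused whole. OPENING is the gripper's target within -1 to 1 (shut at 1, half-way at 0, fully open at -1), set as the call begins (- or left out, the last holds). The fingers move at their own pace and stop on an object; the grip force is fixed at half the most. Time passes only in rows, so rows that repeat a pose let the fingers close. It gives the time, the measured TCP pose, the force and the opening at its end, in the units of the state.
- sense(): the state, without advancing time (a new reading comes with each control period).
- grab_frame(name): name is "scene" or "top" or "wrist"; returns the picture (400x640x3 uint8, red, green, blue); there is no depth.
- calibration(name): a dict with "fx", "fy", "cx", "cy" (pixels), "k1" (the pictures are not rectified: a ray, as slopes to the right and down, at radius r is drawn at 1 + k1 r^2 times it, then the intrinsics apply), "extrinsics" (4x4, takes a point from world to camera coordinates). Camera axes: x right, y down, z forward; pixel columns grow to the right and rows downward; lengths in m; the calibration is good to about 2 mm. A picture is of the moment at which its call begins: read the wrist's pose just before it. calibration takes no time and is no camera call; for the wrist camera it gives the pose at the moment of the call.
- close_job(): hands the job in, once; it reports no verdict.
Trained networks look in the newest picture that a camera, given by its name, has taken for a name from the list of things; names that differ only in an ending like _2 or _b are one class to them, and where a whole thing is asked for, a point or a joint stands for the part that bears it (a point fixed in the world has none). Each returns a list of dicts, best first, with "conf" (0 to 1); they miss things now and then, are a little off and sometimes report something else, mostly with a low value. They report only what shows in the picture. A call takes as long as a camera call. They do not tell look-alikes from the thing itself.
- recognise(camera, name): "location" ([x, y, z] in m, in world coordinates, good to about 4 mm: the middle of the surface that is visible of it).
- pinpoint(camera, name): "location" ([x, y, z] in m, in world coordinates, good to about 4 mm: a listed point, or the origin of a listed thing).
The state is a dict: "clock": time; "q": joint angles; "joint_velocities": joint speeds; "joint_efforts": joint torques, N m; "eef_pos": TCP position; "tool_rot": TCP orientation; "force": force on the tool from outside, world axes, zero at the start; "ft_torque": the same for the moment, N m; "opening": finger opening in m.
Only numpy, scipy, OpenCV 4.12 (cv2) and the standard library are available. Lean on these libraries where they do the work, as an engineer would, in place of code of your own. Each camera call takes 0.05 s, during which the arm holds its last target.

## Working session

There is one attempt and no reset: what is moved stays moved. The work goes in short steps, Python scripts to look and compute and a shell command to move; the robot and the scene stay as the last step left them, time stands still between calls to the robot, and variables do not carry over. Pictures are saved under pics/ and viewed, and the job is handed in when it is done.

```bash
ls; mkdir -p pics
python3 - <<'E'
from cell import *
import cv2
print(sense())
for n in ["scene","top","wrist"]:
    f=grab_frame(n); cv2.imwrite(f"pics/a_{n}.png",f[:,:,::-1])
    c=calibration(n); print(n,{k:(v if k!='extrinsics' else [[round(a,3) for a in r] for r in v]) for k,v in c.items()})
E
```

```text
pics
{'clock': 0.0, 'q': array([ 5.98393657e+01,  2.01241751e+01,  9.46795152e+01, -6.45937492e-04,
        6.52668987e+01, -4.84881762e+00]), 'joint_velocities': array([-0.04541813, -0.04034111,  0.04691385,  0.04018461, -0.05736667,
        0.02694382]), 'joint_efforts': array([-7.53720269e-04, -5.06106877e+01, -2.91400480e+01, -7.61821684e-05,
        4.56350186e-03,  4.85091186e-05]), 'eef_pos': array([0.23496174, 0.49688899, 0.23074297]), 'tool_rot': array([-1.79994618e+02,  7.03859814e-02,  6.46884572e+01]), 'force': array([ 0.59222804,  0.71287554, -0.53456799]), 'ft_torque': array([ 0.04897961, -0.02797273, -0.0206404 ]), 'opening': 0.08578978367546672}
scene {'fx': 406.2553074250362, 'fy': 406.2553074250362, 'cx': 317.7810123720385, 'cy': 197.6626126300607, 'k1': -0.02253375425693443, 'extrinsics': [[np.float64(0.722), np.float64(0.691), np.float64(-0.013), np.float64(-0.324)], [np.float64(0.547), np.float64(-0.583), np.float64(-0.601), np.float64(-0.209)], [np.float64(-0.423), np.float64(0.427), np.float64(-0.799), np.float64(1.357)], [np.float64(0.0), np.float64(0.0), np.f
[... 254 characters left out ...]
.055)], [np.float64(-0.996), np.float64(-0.029), np.float64(-0.088), np.float64(0.507)], [np.float64(0.088), np.float64(0.004), np.float64(-0.996), np.float64(1.209)], [np.float64(0.0), np.float64(0.0), np.float64(0.0), np.float64(1.0)]]}
wrist {'fx': 323.1650009890649, 'fy': 323.1650009890649, 'cx': 321.1292167003011, 'cy': 200.33020224714062, 'k1': -0.06628561209718306, 'extrinsics': [[np.float64(0.429), np.float64(0.904), np.float64(-0.002), np.float64(-0.549)], [np.float64(0.873), np.float64(-0.414), np.float64(0.258), np.float64(-0.033)], [np.float64(0.232), np.float64(-0.112), np.float64(-0.966), np.float64(0.378)], [np.float64(0.0), np.float64(0.0), np.float64(0.0), np.float64(1.0)]]}
```

View pics/a_scene.png

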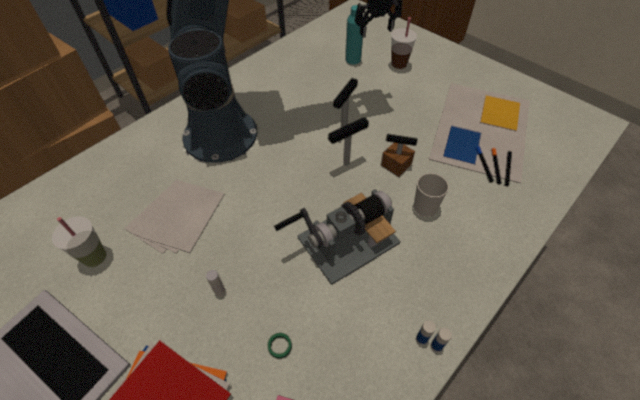

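View pics/a_top.png

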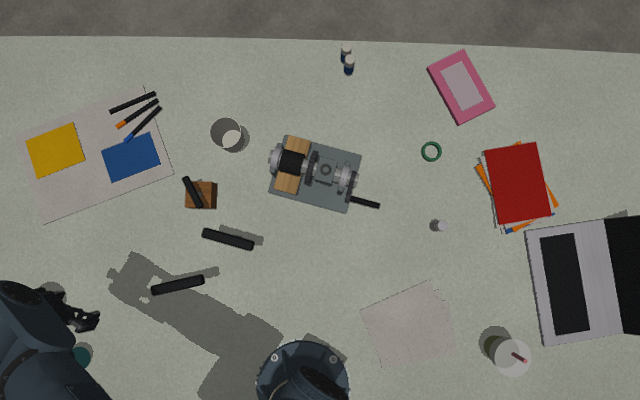

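Run:
```python
from cell import *
import numpy as np
for c in ["scene","top"]:
    for n in ["press","shaft","crank_mid","pad","screw_axis","key_bar","key_tip","key","stand","tape","glue","cup"]:
        print(c,n,[(np.round(d["location"],3).tolist(),round(d["conf"],2)) for d in pinpoint(c,n)][:4])
```

```text
scene press [([0.571, -0.043, 0.003], 0.56)]
scene shaft [([0.575, -0.043, 0.105], 0.7)]
scene crank_mid [([0.49, -0.144, 0.143], 0.77), ([0.577, -0.046, 0.134], 0.24)]
scene pad [([0.573, -0.043, 0.119], 0.59), ([0.445, -0.351, 0.001], 0.26)]
scene screw_axis [([0.573, -0.044, 0.132], 0.76)]
scene key_bar [([0.28, 0.31, 0.14], 0.97), ([0.395, 0.191, 0.147], 0.66), ([0.512, 0.295, 0.11], 0.63)]
scene key_tip [([0.276, 0.312, 0.001], 0.81), ([0.387, 0.192, -0.002], 0.56)]
scene key [([0.279, 0.308, 0.003], 0.78), ([0.394, 0.188, -0.002], 0.68)]
scene stand [([0.507, 0.293, 0.005], 0.94), ([0.491, -0.145, 0.144], 0.6)]
scene tape [([0.657, -0.341, 0.005], 0.6), ([0.668, 0.221, -0.002], 0.32)]
scene glue [([0.448, -0.35, -0.001], 0.86)]
scene cup [([0.668, 0.219, -0.003], 0.98)]
top press [([0.57, -0.044, 0.002], 0.86)]
top shaft [([0.574, -0.043, 0.099], 0.81)]
top crank_mid [([0.493, -0.144, 0.144], 0.47), ([0.507, 0.29, 0.002], 0.34)]
top pad [([0.572, -0.045, 0.119], 0.6)]
top screw_axis [([0.573, -0.047, 0.133], 0.95)]
top key_bar [([0.392, 0.193, 0.143], 0.71), ([0.278, 0.31, 0.145], 0.69), ([0.508, 0.298, 0.106], 0.61)]
top key_tip [([0.39, 0.189, 0.002], 0.73)]
top key [([0.394, 0.19, -0.004], 0.8), ([0.509, 0.301, 0.008], 0.79), ([0.572, -0.044, 0.101], 0.73), ([0.572, -0.046, 0.13], 0.62)]
top stand [([0.509, 0.29, 0.0], 0.59), ([0.57, -0.045, 0.133], 0.51)]
top tape [([0.652, -0.337, 0.003], 0.57)]
top glue [([0.443, -0.352, -0.004], 0.45)]
top cup [([0.668, 0.216, -0.0], 0.58)]
```

Run:
```python
import cv2,numpy as np
t=cv2.imread("pics/a_top.png");s=cv2.imread("pics/a_scene.png")
cv2.imwrite("pics/b_press.png",cv2.resize(t[115:225,250:395],None,fx=5.5,fy=5.4,interpolation=cv2.INTER_CUBIC))
a=cv2.resize(t[160:310,140:270],None,fx=3,fy=3,interpolation=cv2.INTER_CUBIC)
b=cv2.resize(s[70:220,300:430],None,fx=3,fy=3,interpolation=cv2.INTER_CUBIC)
cv2.imwrite("pics/b_keys.png",np.hstack([a,b]))
```

```text
(no output)
```

View pics/b_press.png

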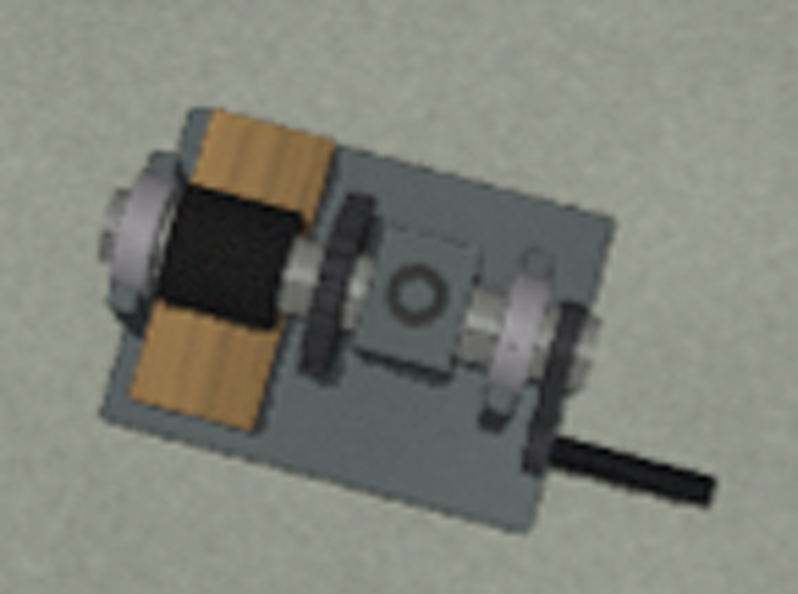

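View pics/b_keys.png

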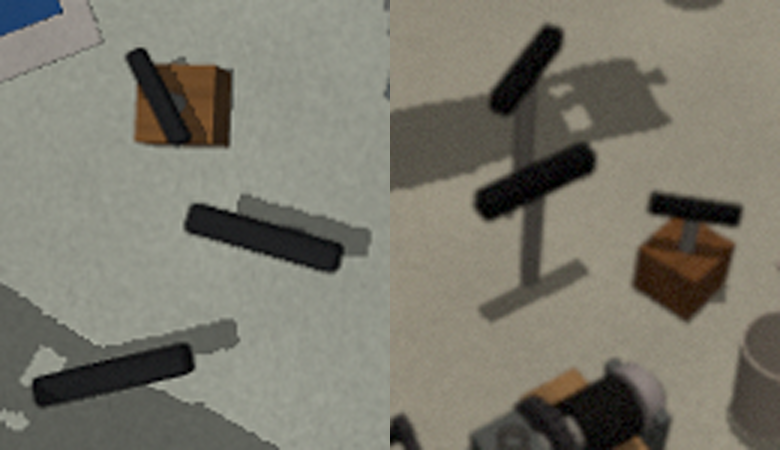

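The press view shows the base corners, the screw ring at about (326,169) top px, and the black crank grip from (351,198) to (380,206). There are three key candidates in the top view: (192,192) is short and stands in the wooden block. (228,239) and (178,285) are longer and stand free. By the description I want the one in the block, and the crop confirms it.

```bash
cat > h.py <<'E'
import numpy as np, cv2
from cell import *
def ray(c,uv):
    K=np.array([[c["fx"],0,c["cx"]],[0,c["fy"],c["cy"]],[0,0,1.]]);E=np.array(c["extrinsics"],float)
    n=cv2.undistortPoints(np.array([[uv]],float),K,np.array([c["k1"],0,0,0,0.]))[0,0]
    R,t=E[:3,:3],E[:3,3]
    return -R.T@t, R.T@np.array([n[0],n[1],1.])
def onz(c,uv,z):
    o,d=ray(c,uv); return o+d*(z-o[2])/d[2]
def proj(c,P):
    K=np.array([[c["fx"],0,c["cx"]],[0,c["fy"],c["cy"]],[0,0,1.]]);E=np.array(c["extrinsics"],float)
    r,_=cv2.Rodrigues(E[:3,:3]); return cv2.projectPoints(np.array(P,float).reshape(-1,3),r,E[:3,3],K,np.array([c["k1"],0,0,0,0.]))[0][:,0]
E
python3 - <<'E'
from h import *
c=calibration("top"); np.set_printoptions(precision=4,suppress=True)
f=lambda u,v:(250+u/5.5,115+v/5.4)
P=[onz(c,f(*p),.012)[:2] for p in [(195,107),(612,215),(530,530),(103,415)]]
print(P, 'mean',np.mean(P,0))
for a,b in [(0,1),(3,2)]:
    d=P[b]-P[a]; print(np.linalg.norm(d), np.degrees(np.arctan2(d[1],d[0]))+90)
for a,b in [(3,0),(2,1)]:
    d=P[b]-P[a]; print(np.linalg.norm(d), np.degrees(np.arctan2(d[1],d[0])))
print('screw',onz(c,f(417,296),.141))
a,b=[onz(c,f(*p),.1435) for p in [(552,450),(714,492)]]; print('grip',a,b,(a+b)/2,np.linalg.norm(b-a),np.degrees(np.arctan2(*(b-a)[1::-1]))+90)
g=lambda u,v:(140+u/3,160+v/3)
a,b=[onz(c,g(*p),.120) for p in [(137,50),(180,141)]]; print('bar',a,b,(a+b)/2,np.linalg.norm(b-a),np.degrees(np.arctan2(*(b-a)[1::-1])))
E
```

```text
[array([0.6868, 0.0703]), array([ 0.6362, -0.1425]), array([ 0.4728, -0.105 ]), array([0.5254, 0.1106])] mean [ 0.5803 -0.0167]
0.21873966800256137 -13.378722108745364
0.22190192238487766 -13.729145910776708
0.16634948324282048 -14.019467989868703
0.1677012579587882 -12.935307085389427
screw [ 0.5714 -0.0452  0.141 ]
grip [ 0.5019 -0.1076  0.1435] [ 0.4847 -0.1805  0.1435] [ 0.4933 -0.144   0.1435] 0.07487742363616406 -13.219478020992568
bar [0.5473 0.3101 0.12  ] [0.4713 0.2692 0.12  ] [0.5093 0.2897 0.12  ] 0.0863370564929098 -151.7478786890959
```

```bash
cat >> h.py <<'E'
from scipy.spatial.transform import Rotation as Ro
np.set_printoptions(precision=4,suppress=True)
def delta(p,yaw,s=None):
    s=s or sense(); R=Ro.from_euler("xyz",s["tool_rot"],degrees=True)
    T=Ro.from_euler("xyz",[180,0,yaw],degrees=True)
    return np.r_[R.inv().apply(np.array(p)-s["eef_pos"]),(R.inv()*T).as_rotvec()]
E
python3 -c "
from h import *
print(delta([.4905,-.153,.215],-13.5))"
```

```text
[-0.4786  0.5088  0.0163 -0.     -0.0001  1.3646]
```

```bash
python3 -m jog '[[-0.04,0.042,0,0,0,0.11],[-0.08,0.085,0,0,0,0.23],[-0.12,0.127,0,0,0,0.35],[-0.16,0.17,0,0,0,0.46],[-0.2,0.213,0.0,0,0,0.57],[-0.24,0.255,0,0,0,0.69],[-0.28,0.298,0,0,0,0.8],[-0.32,0.34,0,0,0,0.92],[-0.36,0.383,0,0,0,1.03],[-0.4,0.425,0.005,0,0,1.14],[-0.44,0.468,0.01,0,0,1.26],[-0.479,0.509,0.016,0,0,1.365]]' -1
python3 - <<'E'
from h import *
f=grab_frame("wrist"); cv2.imwrite("pics/c_wrist.png",f[:,:,::-1])
s=sense(); print(s["eef_pos"],s["tool_rot"],s["q"],s["clock"])
for n in ["crank_mid","screw_axis","shaft","press"]: print(n,[(np.round(d["location"],4).tolist(),round(d["conf"],2)) for d in pinpoint("wrist",n)][:3])
E
```

```text
clock: 2.85
eef_pos: [0.491, -0.1556, 0.2153]
tool_rot: [180.0, -0.0, -13.8]
force: [-0.3, 0.4, 0.1]
opening: 0.0854
[ 0.4926 -0.1604  0.2146] [179.9006  -0.1    -14.1446] [-23.1423  17.816  100.4506  -0.0938  61.6191  -8.9531] 2.9
crank_mid [([0.4968, -0.1437, 0.1457], 0.81)]
screw_axis [([0.5741, -0.0432, 0.1336], 0.72), ([0.4982, -0.1427, 0.1416], 0.45)]
shaft []
press [([0.5767, -0.0422, 0.0066], 0.6)]
```

View pics/c_wrist.png

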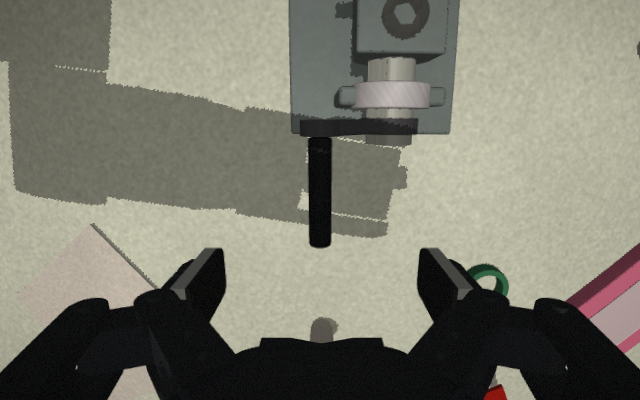

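The wrist view shows the grip vertical in the picture, centred at about (320,192) midway between the fingers, with the hex socket at (405,14).

Run:
```python
from h import *
s=sense(); print(s["eef_pos"],s["tool_rot"],s["joint_velocities"],s["clock"])
c=calibration("wrist"); f=grab_frame("wrist")
cv2.imwrite("pics/d_wrist.png",f[:,:,::-1])
g=f.astype(int).sum(2)
for r in (150,170,190,210,230):
    x=np.where(g[r,290:350]<75)[0]+290; print(r,x.min(),x.max(), onz(c,(x.mean(),r),.1435))
print(onz(c,(319.5,247),.1435),onz(c,(319.5,138),.1435), onz(c,(405,14),.14))
print("tcp delta", delta([.4905,-.153,.1245],-13.5))
```

```text
[ 0.4901 -0.1531  0.2151] [-179.9829    0.0399  -13.4989] [ 1.2408 -0.8942  0.641  -0.0032 -0.0414 -0.0854] 3.1
150 311 333 [ 0.5006 -0.1124  0.1435]
170 311 333 [ 0.4974 -0.1253  0.1435]
190 312 332 [ 0.4942 -0.1387  0.1435]
210 312 332 [ 0.4909 -0.1524  0.1435]
230 312 332 [ 0.4874 -0.1667  0.1435]
[ 0.4827 -0.1788  0.1435] [ 0.5007 -0.1044  0.1435] [ 0.57   -0.0428  0.14  ]
tcp delta [ 0.0004  0.0003  0.0909 -0.0002  0.0003  0.0008]
```

```bash
python3 -m jog '[[0,0,0.03,0,0,0],[0,0,0.06,0,0,0],[0,0,0.091,0,0,0],[0,0,0.091,0,0,0]]' -1 && python3 -m jog '[[0,0,0,0,0,0],[0,0,0,0,0,0],[0,0,0,0,0,0],[0,0,0,0,0,0],[0,0,0,0,0,0],[0,0,0,0,0,0]]' 1; python3 -c "
from h import *
s=sense();print(s['eef_pos'],s['tool_rot'],s['force'],s['ft_torque'],s['opening'],s['clock'])"
```

```text
clock: 3.65
eef_pos: [0.4894, -0.152, 0.1232]
tool_rot: [-180.0, 0.2, -13.4]
force: [1.0, -0.8, 0.2]
opening: 0.0853
clock: 4.4
eef_pos: [0.4906, -0.1536, 0.1246]
tool_rot: [180.0, -0.0, -13.5]
force: [-0.9, 0.2, 5.6]
opening: 0.0144
[ 0.4906 -0.1536  0.1246] [179.9938  -0.0305 -13.5255] [-0.9112  0.2046  5.6126] [ 0.0348  0.1872 -0.0228] 0.014426889364885167 4.4
```

```bash
python3 -m jog '[[0.0034,0,-0.0039,0,0,0],[0.0071,0,-0.0076,0,0,0],[0.0111,0,-0.0109,0,0,0],[0.0153,0,-0.014,0,0,0],[0.0197,0,-0.0168,0,0,0],[0.0243,0,-0.0192,0,0,0],[0.0291,0,-0.0213,0,0,0],[0.034,0,-0.023,0,0,0],[0.0391,0,-0.0244,0,0,0],[0.0442,0,-0.0253,0,0,0],[0.0494,0,-0.0259,0,0,0],[0.0546,0,-0.0261,0,0,0]]'; python3 -m jog '[[0,0,0,0,0,0],[0,0,0,0,0,0]]';  python3 - <<'E'
from h import *
s=sense();print(s['eef_pos'],s['tool_rot'],s['force'],s['ft_torque'],s['opening'],s['clock'])
for n in ["scene","wrist","top"]:
    f=grab_frame(n); cv2.imwrite(f"pics/e_{n}.png",f[:,:,::-1])
    c=calibration(n)
    for k in ["crank_mid","screw_axis"]: print(n,k,[(np.round(d["location"],4).tolist(),round(d["conf"],2)) for d in pinpoint(n,k)][:3])
a=cv2.imread("pics/e_scene.png")[170:280,250:420]
b=cv2.imread("pics/e_top.png")[115:225,250:395]
w=cv2.imread("pics/e_wrist.png")[0:200,250:520]
cv2.imwrite("pics/e1.png",cv2.resize(a,None,fx=4.7,fy=4.7,interpolation=3))
cv2.imwrite("pics/e2.png",cv2.resize(w,None,fx=2.9,fy=2.9,interpolation=3))
E
```

```text
clock: 5.9
eef_pos: [0.5437, -0.1664, 0.1503]
tool_rot: [180.0, 0.0, -13.5]
force: [-5.6, -1.1, -3.6]
opening: 0.0139
clock: 6.15
eef_pos: [0.544, -0.1664, 0.1504]
tool_rot: [180.0, -0.1, -13.5]
force: [-0.3, -2.3, -5.8]
opening: 0.0136
[ 0.544  -0.1664  0.1504] [179.9944  -0.0809 -13.5328] [-0.2701 -2.3311 -5.7869] [-0.5379 -0.1893 -0.0913] 0.01359266669416737 6.15
scene crank_mid [([0.5473, -0.1611, 0.1687], 0.66)]
scene screw_axis [([0.5737, -0.0434, 0.135], 0.97)]
wrist crank_mid [([0.5482, -0.157, 0.1698], 0.72)]
wrist screw_axis []
top crank_mid []
top screw_axis [([0.5722, -0.0455, 0.1314], 0.87), ([0.5683, -0.0435, -0.0014], 0.39)]
```

View pics/e1.png

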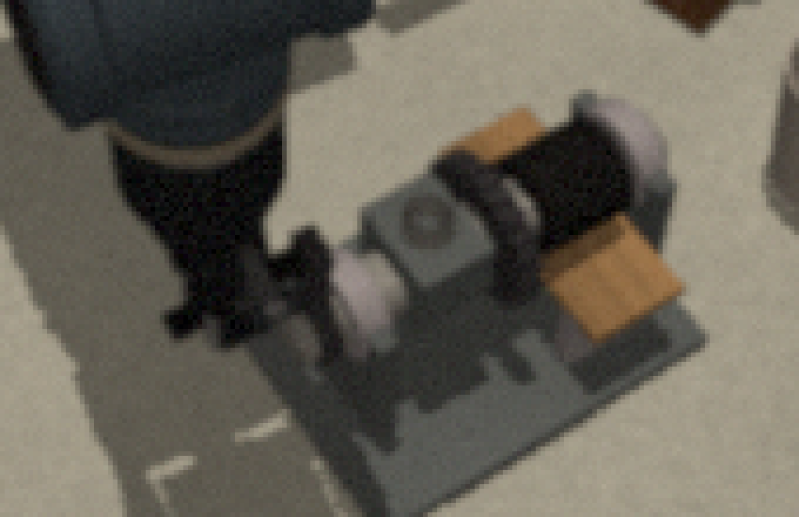

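View pics/e2.png

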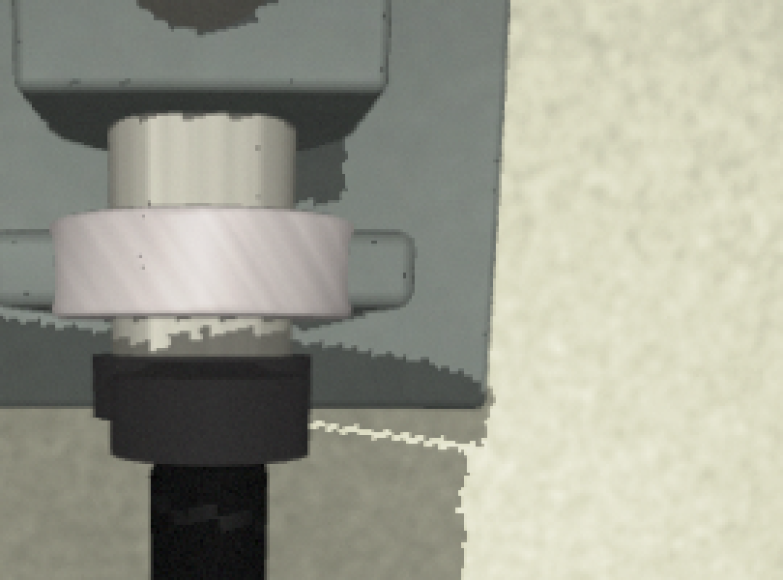

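Run:
```python
from h import *
c=calibration("wrist")
g=cv2.imread("pics/e_wrist.png").astype(int).sum(2)
def seg(r,a,b): print(r,g[r,a:b].tolist())
y=np.radians(-13.53);px=np.array([np.cos(y),np.sin(y),0]);
F=lambda u,v:(250+u/2.9,v/2.9)
for nm,l,r,v,z in [("grip",151,267,500,.17),("grip",151,267,570,.17),("shaft",107,296,160,.10),("shaft",110,293,338,.1),("cheekring",53,352,262,.1),("hubtop",17,387,80,.132),("hubtop",17,387,40,.132)]:
    P=onz(c,F(l,v),z);Q=onz(c,F(r,v),z); print(nm,P,Q,"mid",(P+Q)/2,"width",np.linalg.norm(Q-P),"pressx",(P+Q)/2@px)
h=np.array([.572,-.0448,0]); print(h@px, sense()["eef_pos"]@px)
```

```text
grip [ 0.5467 -0.1226  0.17  ] [ 0.5617 -0.1262  0.17  ] mid [ 0.5542 -0.1244  0.17  ] width 0.015350817465714239 pressx 0.5679372447821395
grip [ 0.5444 -0.1319  0.17  ] [ 0.5596 -0.1356  0.17  ] mid [ 0.552  -0.1337  0.17  ] width 0.015649147136207773 pressx 0.5679352586490545
shaft [ 0.548  -0.0674  0.1   ] [ 0.5834 -0.076   0.1   ] mid [ 0.5657 -0.0717  0.1   ] width 0.03634275253795417 pressx 0.5667752246361595
shaft [ 0.54 -0.1   0.1 ] [ 0.5756 -0.1086  0.1   ] mid [ 0.5578 -0.1043  0.1   ] width 0.03656036267779821 pressx 0.5667078445140996
cheekring [ 0.5329 -0.0832  0.1   ] [ 0.59  -0.097  0.1  ] mid [ 0.5614 -0.0901  0.1   ] width 0.05878069045977736 pressx 0.5669348588330135
hubtop [ 0.5391 -0.0582  0.132 ] [ 0.596 -0.072  0.132] mid [ 0.5675 -0.0651  0.132 ] width 0.0585375690649461 pressx 0.566994474268864
hubtop [ 0.5407 -0.0525  0.132 ] [ 0.5972 -0.0662  0.132 ] mid [ 0.5689 -0.0594  0.132 ] width 0.05812574936224505 pressx 0.5670047517249794
0.5666067616585967 0.5675458375029885
```

```bash
python3 -m jog '[[-0.0008,0,0,0,0,0],[-0.0008,0,0,0,0,0]]' && python3 -m jog '[[0,0,0,0,0,0],[0,0,0,0,0,0],[0,0,0,0,0,0]]' -1 && python3 -m jog '[[0,0,0,0,0,0],[0,0,-0.03,0,0,0],[0,0.01,-0.06,0,0,0],[0,0.02,-0.08,0,0,0],[0,0.02,-0.08,0,0,0]]'
python3 - <<'E'
from h import *
s=sense();print(s['eef_pos'],s['tool_rot'],s['force'],s['opening'],s['clock'])
c=calibration("wrist"); f=grab_frame("wrist"); cv2.imwrite("pics/f_wrist.png",f[:,:,::-1])
import json; json.dump({k:(np.array(v).astype(float).tolist()) for k,v in c.items()},open("f.json","w"))
cv2.imwrite("pics/f1.png",cv2.resize(f[0:250,220:440,::-1],None,fx=2.4,fy=2.4,interpolation=3))
E
```

```text
clock: 6.85
eef_pos: [0.5429, -0.1661, 0.1505]
tool_rot: [180.0, -0.0, -13.5]
force: [3.6, -5.0, -6.4]
opening: 0.0141
clock: 7.22
eef_pos: [0.5428, -0.1659, 0.1507]
tool_rot: [-180.0, -0.0, -13.5]
force: [-0.3, 1.0, -0.4]
opening: 0.0679
clock: 7.85
eef_pos: [0.5385, -0.1861, 0.2316]
tool_rot: [180.0, -0.2, -13.6]
force: [0.5, -0.1, -0.5]
opening: 0.0852
[ 0.5385 -0.1861  0.2316] [179.9732  -0.1512 -13.5665] [ 0.5052 -0.0621 -0.532 ] 0.08519906637492902 7.85
```

View pics/f1.png

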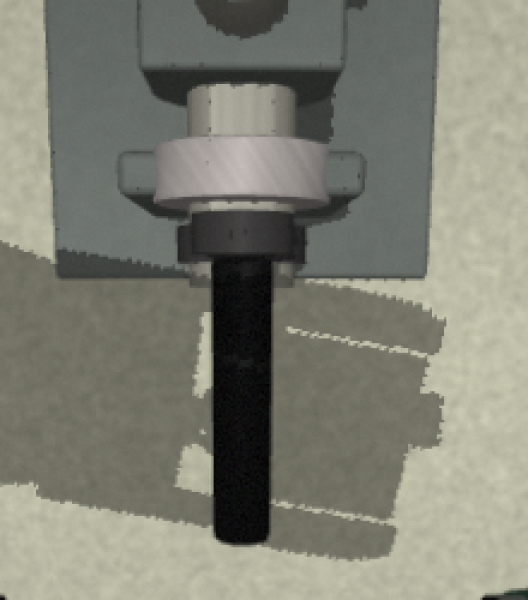

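```bash
python3 -m jog '[[0,-0.05,0,0,0,0],[0,-0.1,0,0,0,0],[0,-0.135,0,0,0,0],[0,-0.135,0,0,0,0],[0,-0.135,0,0,0,0]]'
python3 - <<'E'
from h import *
s=sense();print(s['eef_pos'],s['tool_rot'],s['force'],s['opening'],s['clock'])
c=calibration("wrist"); f=grab_frame("wrist"); cv2.imwrite("pics/g_wrist.png",f[:,:,::-1])
import json; json.dump({k:(np.array(v).astype(float).tolist()) for k,v in c.items()},open("g.json","w"))
p=proj(c,[.572,-.0448,.141])[0];print(p)
u,v=int(p[0]),int(p[1]); 
cv2.imwrite("pics/g1.png",cv2.resize(f[v-50:v+50,u-60:u+60,::-1],None,fx=6,fy=6,interpolation=3)); print(u-60,v-50)
for k in ["screw_axis","pad"]: print(k,[(np.round(d["location"],4).tolist(),round(d["conf"],2)) for d in pinpoint("wrist",k)][:3])
E
```

```text
clock: 8.52
eef_pos: [0.5693, -0.0544, 0.2295]
tool_rot: [180.0, 0.1, -13.5]
force: [0.6, -0.5, -0.1]
opening: 0.0856
[ 0.5693 -0.0544  0.2295] [179.9871   0.0799 -13.5054] [ 0.574  -0.5446 -0.0603] 0.08555201859560037 8.525
[321.8722 191.4025]
261 141
screw_axis [([0.5732, -0.0442, 0.135], 0.96)]
pad [([0.5699, -0.0455, 0.1194], 0.91)]
```

View pics/g1.png

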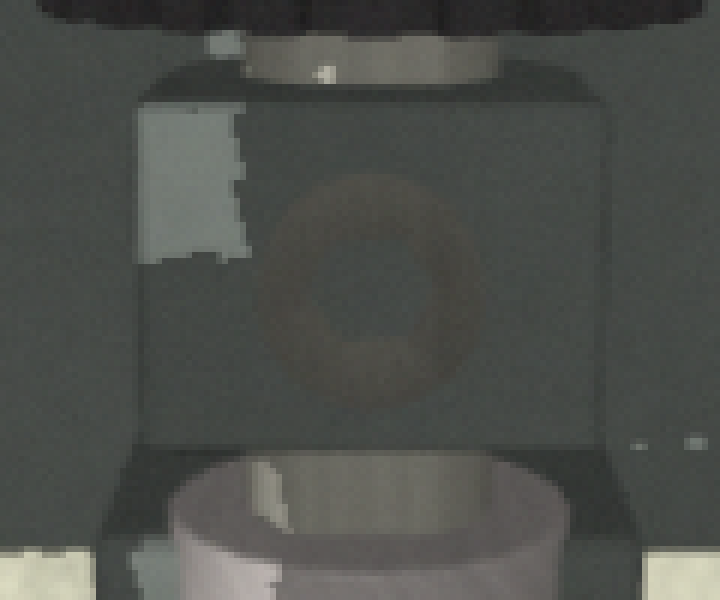

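Run:
```python
from h import *
d=cv2.imread("pics/d_wrist.png")[0:50,370:440]
fs=np.mean([grab_frame("wrist").astype(float) for _ in range(6)],0)
np.save("g.npy",fs)
g=fs[165:215,295:350]
print(g.reshape(-1,3).min(0),g.reshape(-1,3).max(0))
e=np.zeros_like(g)
for k in range(3):
    lo,hi=np.percentile(g[...,k],[1,99]); e[...,k]=np.clip((g[...,k]-lo)/(hi-lo)*255,0,255)
D=cv2.resize(d,(560,400),interpolation=3)
cv2.imwrite("pics/h1.png",D)
cv2.imwrite("pics/h2.png",cv2.resize(e[:,:,::-1].astype(np.uint8),(660,600),interpolation=3))
```

```text
[60.1667 63.5    59.8333] [119.     125.3333 119.    ]
```

View pics/h1.png

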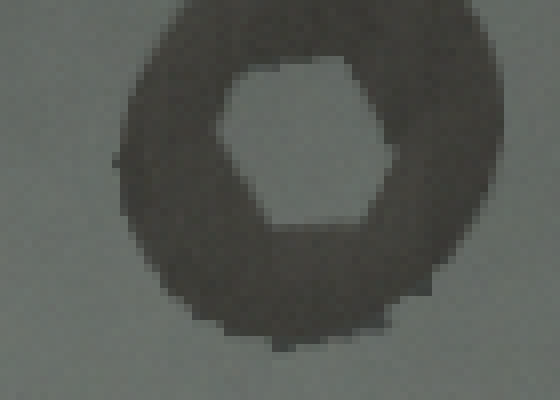

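View pics/h2.png

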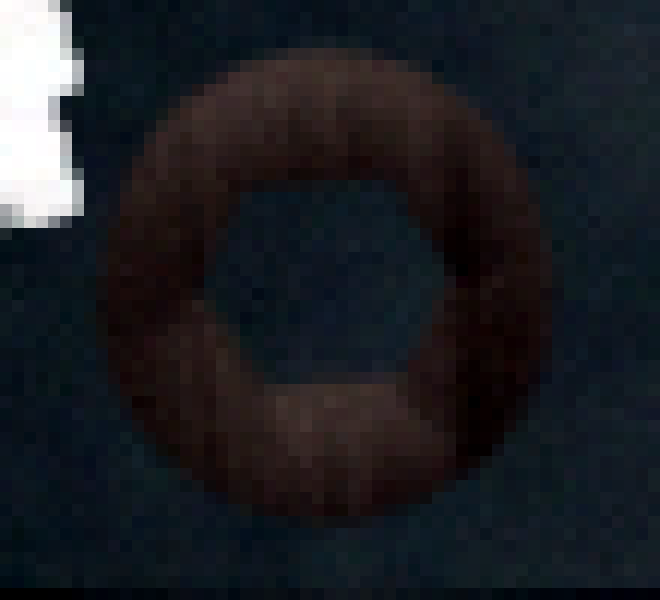

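Run:
```python
from h import *
import json
from scipy.optimize import minimize, differential_evolution
c=json.load(open("g.json")); fs=np.load("g.npy")
E=np.array(c["extrinsics"]); print("cam",-E[:3,:3].T@E[:3,3])
m=(fs[...,0]-fs[...,2]); 
up=cv2.resize(m[165:215,295:350],None,fx=8,fy=8,interpolation=cv2.INTER_CUBIC)
up=cv2.GaussianBlur(up,(0,0),5)
vals=up[20*8:26*8,23*8:31*8]; ring=up[8*8:12*8,22*8:34*8]; print(vals.mean(),ring.mean())
th=(vals.mean()+ring.mean())/2
n,lab,st,cen=cv2.connectedComponentsWithStats((up<th).astype(np.uint8)); l=lab[23*8,27*8]; print(st[l],cen[l])
cs,_=cv2.findContours((lab==l).astype(np.uint8),cv2.RETR_EXTERNAL,cv2.CHAIN_APPROX_NONE); P=cs[0][:,0].astype(float)
px=np.c_[295+(P[:,0]+.5)/8-.5,165+(P[:,1]+.5)/8-.5]
for z in (.129,.141):
    W=np.array([onz(c,p,z)[:2] for p in px])*1e3
    def cost(v):
        cx,cy,a,ap=v; d=W-[cx,cy]; th=np.arctan2(d[:,1],d[:,0])-a; r=np.hypot(*d.T)
        k=(th+np.pi/6)%(np.pi/3)-np.pi/6  # normal at a
        return np.sum(np.abs(r*np.cos(k)-ap))
    m0=W.mean(0); best=min((minimize(cost,[*m0,a,7],method="Nelder-Mead",options=dict(maxiter=4000,xatol=1e-5,fatol=1e-5)) for a in np.radians(range(0,60,10))),key=lambda r:r.fun)
    x=best.x; print(z,"centre",x[:2],"AF",2*x[3],"normal angle mod60",np.degrees(x[2])%60,"resid/pt",best.fun/len(W))
# ring outer centre
```

```text
cam [0.5846 0.0087 0.3715]
-0.7970812538457709 6.334250119019811
[  135   119   163   137 17062] [217.0234 186.7659]
0.129 centre [571.8399 -44.8128] AF 13.777669273385671 normal angle mod60 20.21357752951203 resid/pt 0.2573835827119435
0.141 centre [572.4709 -42.1671] AF 13.095858755499101 normal angle mod60 20.213617005270894 resid/pt 0.24464663841412462
```

The enhanced crop of the socket shows a clear hexagon at wrist px (322,188). Fitted on the floor plane, its flat normals lie at 20° mod 60 and its centre is (0.5718,-0.0448), which agrees with the network and the earlier picture.

```bash
python3 -c "
from h import *
print(delta([.5095,.286,.215],-61.75))"
```

```text
[-0.1382 -0.3169  0.0154  0.     -0.      0.8414]
```

```bash
python3 -m jog '[[-0.02,-0.045,0,0,0,0.12],[-0.04,-0.09,0,0,0,0.24],[-0.06,-0.137,0,0,0,0.36],[-0.08,-0.183,0,0,0,0.48],[-0.1,-0.23,0.005,0,0,0.6],[-0.12,-0.275,0.01,0,0,0.72],[-0.138,-0.317,0.015,0,0,0.841],[-0.138,-0.317,0.015,0,0,0.841],[-0.138,-0.317,0.015,0,0,0.841]]'
python3 - <<'E'
from h import *
s=sense();print(s['eef_pos'],s['tool_rot'],s['force'],s['opening'],s['clock'])
c=calibration("wrist"); f=grab_frame("wrist"); cv2.imwrite("pics/i_wrist.png",f[:,:,::-1])
import json; json.dump({k:(np.array(v).astype(float).tolist()) for k,v in c.items()},open("i.json","w"))
for k in ["key_bar","key_tip","stand"]: print(k,[(np.round(d["location"],4).tolist(),round(d["conf"],2)) for d in pinpoint("wrist",k)][:3])
E
```

```text
clock: 10.1
eef_pos: [0.5097, 0.2858, 0.2154]
tool_rot: [180.0, -0.0, -61.6]
force: [0.4, -0.1, -0.1]
opening: 0.0851
[0.5097 0.2858 0.2154] [179.9912  -0.0149 -61.6332] [ 0.4103 -0.1258 -0.0558] 0.08512991189507874 10.1
key_bar [([0.5074, 0.2923, 0.1083], 0.89)]
key_tip [([0.3899, 0.192, -0.0014], 0.67), ([0.2788, 0.3103, -0.0003], 0.59)]
stand [([0.5101, 0.2958, 0.0012], 0.65)]
```

View pics/i_wrist.png

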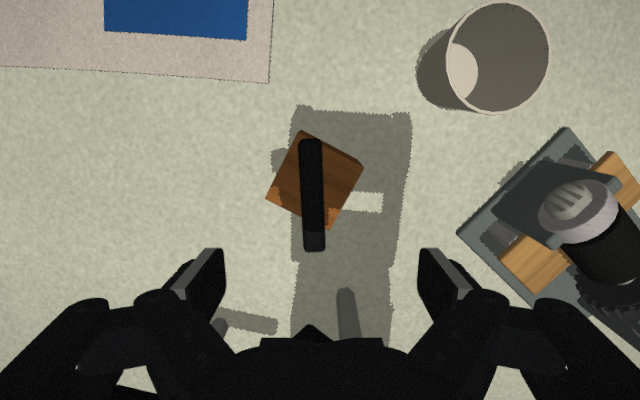

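The bar runs from (310,139) to (314,250) over the wooden block, left of the tool's centre line, so it needs a small sideways shift and turn.

Run:
```python
from h import *
import json
c=json.load(open("i.json")); g=cv2.imread("pics/i_wrist.png").astype(int).sum(2)
L=[]
for r in range(146,246,5):
    x=np.where(g[r,285:335]<75)[0]+285; L.append((r,x.min(),x.max(),onz(c,(x.mean(),r),.12)))
for r,a,b,p in L[::4]: print(r,a,b,p)
Q=np.array([l[3][:2] for l in L]); d=np.polyfit(Q[:,0],Q[:,1],1); print("angle",np.degrees(np.arctan(d[0])))
a,b=onz(c,(310,138),.12),onz(c,(314,251),.12); print(a,b,(a+b)/2,np.linalg.norm(a-b))
# blade side widths: stand hole?
```

```text
146 298 321 [0.5432 0.3132 0.12  ]
166 299 321 [0.5304 0.306  0.12  ]
186 300 322 [0.5174 0.2983 0.12  ]
206 301 323 [0.5039 0.2903 0.12  ]
226 303 323 [0.49   0.2821 0.12  ]
angle 30.492757138286603
[0.5485 0.3156 0.12  ] [0.4718 0.2715 0.12  ] [0.5101 0.2936 0.12  ] 0.08848474462488154
```

```bash
python3 -c "
from h import *
print(delta([.510,.294,.091],-59.7))"
```

```text
[-0.0076 -0.0041  0.1246 -0.0003 -0.0001 -0.0359]
```

```bash
python3 -m jog '[[-0.0076,-0.004,0.02,0,0,-0.036],[-0.0076,-0.004,0.06,0,0,-0.036],[-0.0076,-0.004,0.1,0,0,-0.036],[-0.0076,-0.004,0.1246,0,0,-0.036],[-0.0076,-0.004,0.1246,0,0,-0.036],[-0.0076,-0.004,0.1246,0,0,-0.036]]' -1 && python3 -m jog '[[0,0,0,0,0,0],[0,0,0,0,0,0],[0,0,0,0,0,0],[0,0,0,0,0,0],[0,0,0,0,0,0],[0,0,0,0,0,0],[0,0,0,0,0,0]]' 1; python3 -c "
from h import *
s=sense();print(s['eef_pos'],s['tool_rot'],s['force'],s['ft_torque'],s['opening'],s['clock'])"
```

```text
clock: 11.05
eef_pos: [0.5098, 0.2951, 0.0913]
tool_rot: [-180.0, -0.0, -59.6]
force: [0.4, 0.6, -0.1]
opening: 0.085
clock: 11.92
eef_pos: [0.5098, 0.2949, 0.0911]
tool_rot: [-180.0, -0.0, -59.6]
force: [0.1, -0.7, 5.8]
opening: 0.017
[0.5098 0.2949 0.0911] [-179.9676   -0.0121  -59.6414] [ 0.0664 -0.669   5.7963] [-0.2946  0.0135  0.0112] 0.01703585399534309 11.925
```

```bash
python3 -m jog '[[0,0,-0.01,0,0,0],[0,0,-0.025,0,0,0],[0,0,-0.05,0,0,0],[0,0,-0.085,0,0,0],[0,0,-0.12,0,0,0],[0,0,-0.155,0,0,0],[0,0,-0.155,0,0,0],[0,0,-0.155,0,0,0]]'
python3 - <<'E'
from h import *
s=sense();print(s['eef_pos'],s['tool_rot'],s['force'],s['ft_torque'],s['opening'],s['clock'])
for n in ["wrist","scene","top"]:
    f=grab_frame(n); cv2.imwrite(f"pics/j_{n}.png",f[:,:,::-1])
    for k in ["key_bar","key_tip"]: print(n,k,[(np.round(d["location"],4).tolist(),round(d["conf"],2)) for d in pinpoint(n,k)][:4])
print(delta([.5718,-.0448,.246],20.2))
E
```

```text
clock: 12.92
eef_pos: [0.509, 0.2946, 0.2452]
tool_rot: [179.9, 0.0, -59.6]
force: [-0.2, -0.0, -1.9]
opening: 0.0168
[0.509  0.2946 0.2452] [179.9383   0.008  -59.6451] [-0.2434 -0.0371 -1.8562] [-0.0085 -0.0029  0.0212] 0.016844586694096917 12.925
wrist key_bar [([0.5065, 0.2927, 0.264], 0.74), ([0.5744, -0.0464, 0.1175], 0.23)]
wrist key_tip []
scene key_bar [([0.2805, 0.3087, 0.1389], 0.97), ([0.3952, 0.192, 0.1466], 0.72), ([0.5431, -0.158, 0.1679], 0.72), ([0.5079, 0.2943, 0.2613], 0.56)]
scene key_tip [([0.5034, 0.2876, 0.1651], 0.91), ([0.389, 0.1929, -0.003], 0.7), ([0.277, 0.3134, -0.0022], 0.69), ([0.5063, 0.2911, 0.0025], 0.66)]
top key_bar [([0.3943, 0.1913, 0.1429], 0.75), ([0.5105, 0.2962, 0.2605], 0.41)]
top key_tip [([0.5089, 0.2905, 0.1615], 0.62), ([0.3921, 0.1882, 0.0014], 0.58)]
[ 0.3246  0.1178 -0.0005  0.0004  0.0004 -1.3935]
```

View pics/j_wrist.png

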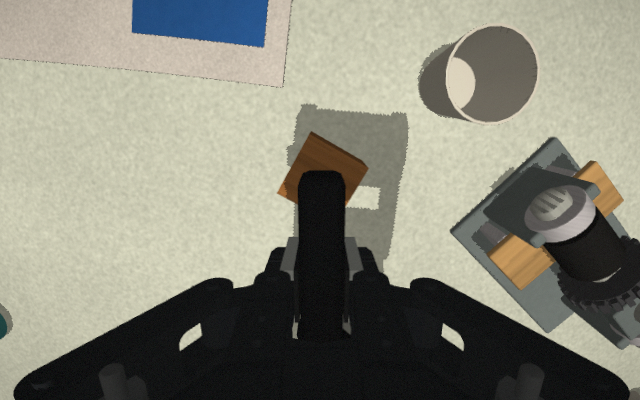

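View pics/j_scene.png

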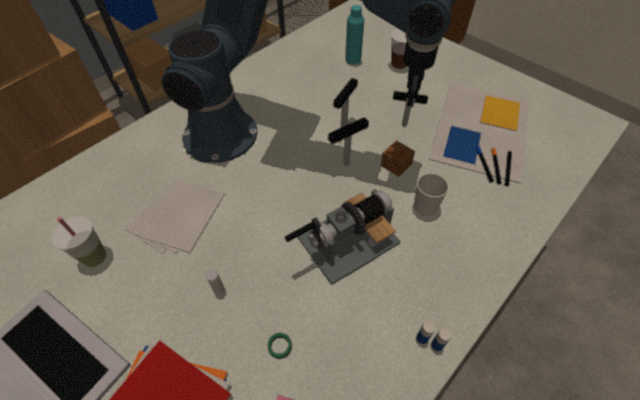

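```bash
python3 -m jog '[[0.035,0.013,0,0,0,-0.15],[0.072,0.026,0,0,0,-0.31],[0.108,0.039,0,0,0,-0.465],[0.144,0.052,0,0,0,-0.62],[0.18,0.065,0,0,0,-0.775],[0.216,0.078,0,0,0,-0.93],[0.252,0.091,0,0,0,-1.08],[0.288,0.104,0,0,0,-1.24],[0.3246,0.1178,0,0,0,-1.3935],[0.3246,0.1178,0,0,0,-1.3935],[0.3246,0.1178,0,0,0,-1.3935]]'
python3 - <<'E'
from h import *
s=sense();print(s['eef_pos'],s['tool_rot'],s['force'],s['ft_torque'],s['opening'],s['clock'])
for n,b in [("scene",(120,250,280,400)),("top",(110,230,260,400)),("wrist",(100,400,170,490))]:
    f=grab_frame(n); cv2.imwrite(f"pics/k_{n}.png",f[:,:,::-1])
    a=f[b[0]:b[1],b[2]:b[3],::-1]; k=min(800/a.shape[1],600/a.shape[0]); cv2.imwrite(f"pics/k1_{n}.png",cv2.resize(a,None,fx=k,fy=k,interpolation=3)); print(n,k,b)
    for k in ["key_bar","key_tip","screw_axis"]: print(n,k,[(np.round(d["location"],4).tolist(),round(d["conf"],2)) for d in pinpoint(n,k)][:4])
E
```

```text
clock: 14.75
eef_pos: [0.5718, -0.0444, 0.2457]
tool_rot: [-180.0, 0.0, 20.1]
force: [-0.4, 0.9, -1.9]
opening: 0.0173
[ 0.5718 -0.0444  0.2457] [-179.9774    0.0101   20.0842] [-0.3881  0.929  -1.9148] [ 0.0915 -0.0179  0.0222] 0.017261303139078157 14.75
scene 4.615384615384615 (120, 250, 280, 400)
scene key_bar [([0.5759, -0.0465, 0.2655], 0.57)]
scene key_tip [([0.5697, -0.0486, 0.1648], 0.78)]
scene screw_axis [([0.5766, -0.0439, 0.1342], 0.96), ([0.5713, -0.0483, 0.1192], 0.42)]
top 5.0 (110, 230, 260, 400)
top key_bar [([0.3932, 0.1932, 0.1404], 0.78), ([0.2777, 0.3094, 0.1448], 0.67), ([0.5757, -0.0452, 0.2651], 0.47)]
top key_tip [([0.3918, 0.1859, 0.0034], 0.63)]
top screw_axis [([0.5754, -0.0449, 0.1326], 0.64), ([0.5091, 0.2931, -0.0002], 0.44)]
wrist 2.0 (100, 400, 170, 490)
wrist key_bar [([0.573, -0.0487, 0.263], 0.92)]
wrist key_tip []
wrist screw_axis [([0.5678, -0.0463, 0.1639], 0.27)]
```

View pics/k1_scene.png

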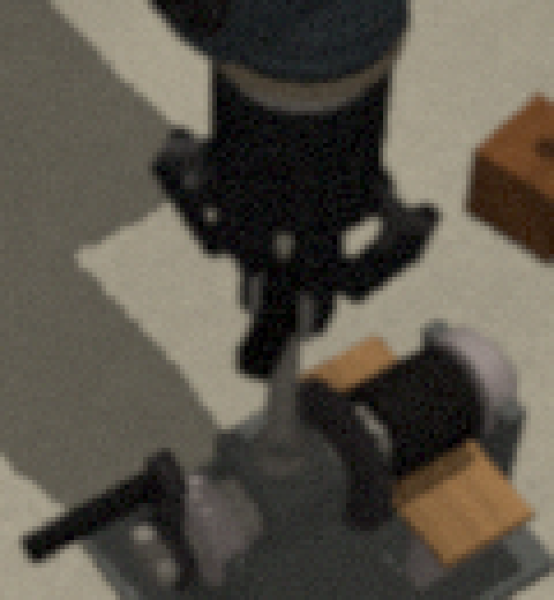

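View pics/k1_top.png

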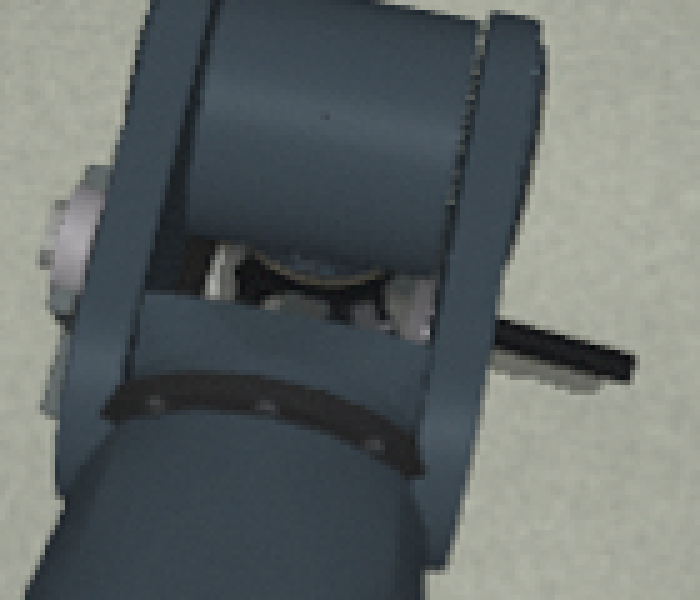

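View pics/k1_wrist.png

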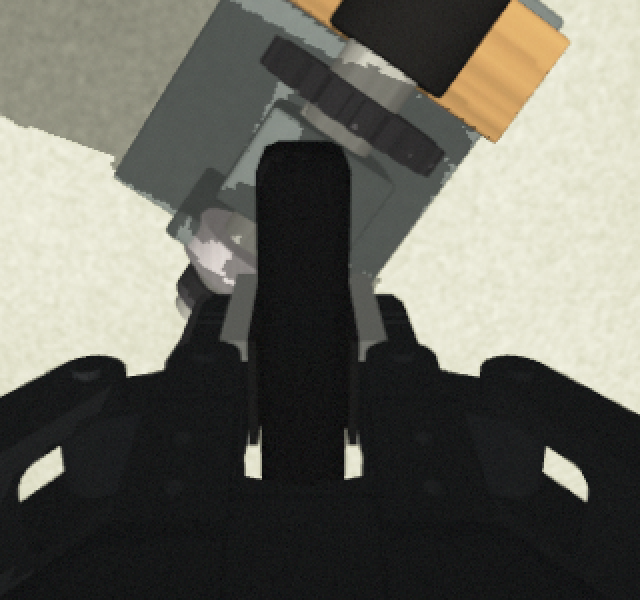

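Run:
```python
from h import *
c=calibration("scene"); s=sense()
x,y,_=s["eef_pos"]
for p in [(x,y,.254),(x,y,.20),(x,y,.1645),(.5718,-.0448,.141),(.5718,-.0448,.132)]: print(p,proj(c,p)[0],(proj(c,p)[0]-[280,120])*4.615)
fs=np.mean([grab_frame("scene").astype(float) for _ in range(5)],0)
g=fs[180:230,315:370]; lo,hi=np.percentile(g,[1,97]); e=np.clip((g-lo)/(hi-lo)*255,0,255).astype(np.uint8)[:,:,::-1]
cv2.imwrite("pics/l1.png",cv2.resize(e,(660,600),interpolation=3))
```

```text
(np.float64(0.5719085520520388), np.float64(-0.0447117444819091), 0.254) [342.6415 187.2511] [289.0905 310.3638]
(np.float64(0.5719085520520388), np.float64(-0.0447117444819091), 0.2) [341.8094 201.8078] [285.2504 377.5432]
(np.float64(0.5719085520520388), np.float64(-0.0447117444819091), 0.1645) [341.3023 210.6675] [282.91   418.4306]
(0.5718, -0.0448, 0.141) [340.9246 216.2473] [281.1672 444.1812]
(0.5718, -0.0448, 0.132) [340.8057 218.3293] [280.6184 453.7898]
```

View pics/l1.png

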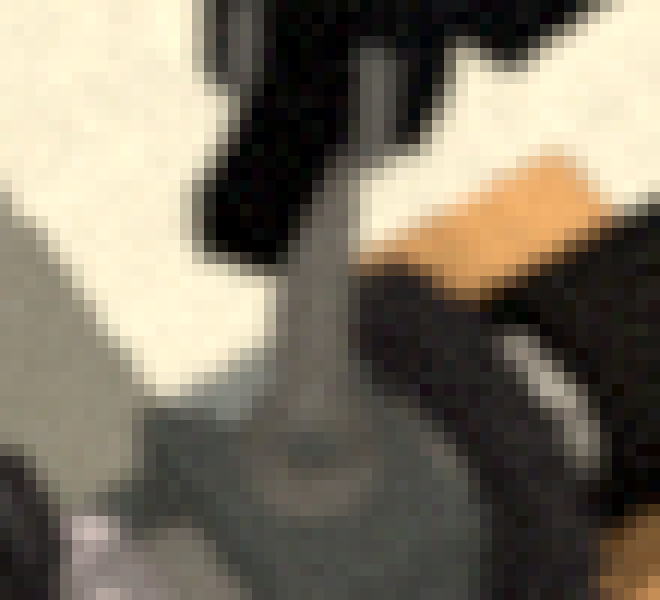

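Run:
```python
from h import *
c=calibration("wrist"); s=sense()
g=cv2.imread("pics/k_wrist.png").astype(int).sum(2)
print([int(g[r,315:328].mean()) for r in range(164,180)])
u=np.array([np.cos(np.radians(110.1)),np.sin(np.radians(110.1))])
for v in (169.5,170.5,171.5):
  for z in (.2747,.2647): 
    P=onz(c,(321.5,v),z); print(v,z,P,(P[:2]-s["eef_pos"][:2])@u,(P[:2]-s["eef_pos"][:2])@[np.cos(np.radians(20.1)),np.sin(np.radians(20.1))])
```

```text
[318, 312, 316, 318, 305, 290, 152, 45, 44, 44, 49, 47, 54, 59, 57, 59]
169.5 0.2747 [ 0.5561 -0.0018  0.2747] 0.04586685991699806 -9.759660814248924e-05
169.5 0.2647 [ 0.5567 -0.0033  0.2647] 0.04419024959510503 -8.671669257138295e-05
170.5 0.2747 [ 0.5562 -0.0021  0.2747] 0.045509339954217666 -9.728712916354673e-05
170.5 0.2647 [ 0.5568 -0.0037  0.2647] 0.04380112219632176 -8.637985333824195e-05
171.5 0.2747 [ 0.5563 -0.0024  0.2747] 0.045151281987927075 -9.697701679301127e-05
171.5 0.2647 [ 0.5569 -0.0041  0.2647] 0.04341140923049824 -8.60423247171285e-05
```

```bash
python3 -m jog '[[0,-0.002,0.008,0,0,0],[0,-0.002,0.016,0,0,0],[0,-0.002,0.02,0,0,0],[0,-0.002,0.022,0,0,0],[0,-0.002,0.024,0,0,0],[0,-0.002,0.025,0,0,0],[0,-0.002,0.025,0,0,0]]'
python3 - <<'E'
from h import *
s=sense();print(s['eef_pos'],s['tool_rot'],s['force'],s['ft_torque'],s['clock'])
fs=np.mean([grab_frame("scene").astype(float) for _ in range(3)],0)
g=fs[180:230,315:370]; lo,hi=np.percentile(g,[1,97]); e=np.clip((g-lo)/(hi-lo)*255,0,255).astype(np.uint8)[:,:,::-1]
cv2.imwrite("pics/m1.png",cv2.resize(e,(660,600),interpolation=3))
E
```

```text
clock: 16.48
eef_pos: [0.5712, -0.0429, 0.2208]
tool_rot: [180.0, -0.0, 20.2]
force: [-0.4, 0.0, -1.0]
opening: 0.0169
[ 0.5712 -0.0429  0.2208] [179.996   -0.0043  20.1963] [-0.4289  0.0336 -1.0198] [-0.0355  0.0117 -0.0044] 16.475
```

View pics/m1.png

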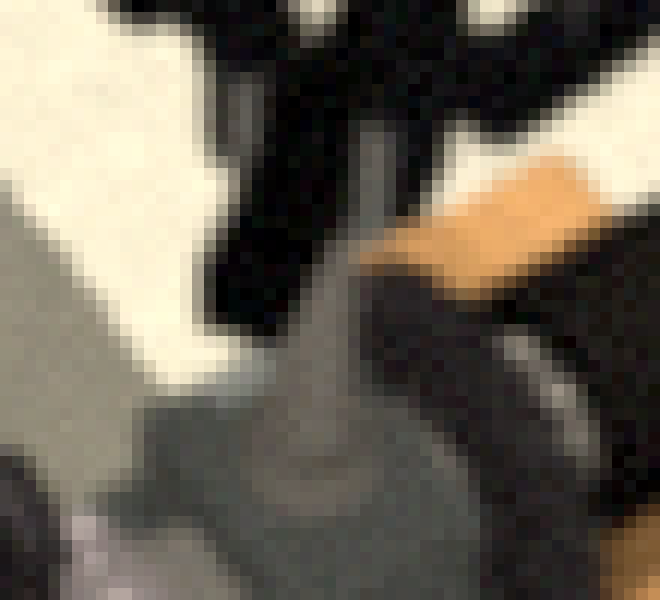

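The blade tip sits centred over the screw ring at crop (315,460). I'll descend gently and watch the force.

```bash
python3 -m jog '[[0,0,0.001,0,0,0],[0,0,0.002,0,0,0],[0,0,0.003,0,0,0],[0,0,0.003,0,0,0]]'; python3 -m jog '[[0,0,0.001,0,0,0],[0,0,0.002,0,0,0],[0,0,0.003,0,0,0],[0,0,0.003,0,0,0]]'; python3 -c "
from h import *
s=sense();print(s['eef_pos'],s['tool_rot'],s['force'],s['ft_torque'],s['clock'])"
```

```text
clock: 17.12
eef_pos: [0.5712, -0.0428, 0.2178]
tool_rot: [-180.0, -0.0, 20.2]
force: [0.8, 0.7, -1.9]
opening: 0.0171
clock: 17.62
eef_pos: [0.5712, -0.0429, 0.2147]
tool_rot: [-180.0, 0.0, 20.2]
force: [0.8, 1.7, -1.8]
opening: 0.0174
[ 0.5712 -0.0429  0.2147] [-179.9929    0.0007   20.1912] [ 0.8088  1.6554 -1.7542] [ 0.2759 -0.1069  0.0079] 17.625
```

```bash
python3 -m jog '[[0,0,0.001,0,0,0],[0,0,0.002,0,0,0],[0,0,0.003,0,0,0],[0,0,0.003,0,0,0]]'; python3 -m jog '[[0,0,0.001,0,0,0],[0,0,0.002,0,0,0],[0,0,0.002,0,0,0]]'; python3 -c "
from h import *
s=sense();print(s['eef_pos'],s['tool_rot'],s['force'],s['ft_torque'],s['clock'])"
```

```text
clock: 18.12
eef_pos: [0.5712, -0.0429, 0.2117]
tool_rot: [-180.0, 0.0, 20.2]
force: [1.0, 1.9, -2.3]
opening: 0.0171
clock: 18.5
eef_pos: [0.5715, -0.043, 0.2108]
tool_rot: [180.0, -0.1, 20.2]
force: [-1.6, 1.1, 7.4]
opening: 0.017
[ 0.5715 -0.043   0.2108] [179.9646  -0.0602  20.1936] [-1.5951  1.1086  7.4486] [0.4533 0.3975 0.0049] 18.5
```

```bash
python3 -m jog '[[0,0,-0.0005,0,0,0.06],[0,0,-0.0005,0,0,0.12],[0,0,-0.0005,0,0,0.18],[0,0,-0.0003,0,0,0.24],[0,0,0,0,0,0.3],[0,0,0.0002,0,0,0.36],[0,0,0.0003,0,0,0.42],[0,0,0.0003,0,0,0.42]]'; python3 -c "
from h import *
s=sense();print(s['eef_pos'],s['tool_rot'],s['force'],s['ft_torque'],s['clock'])"
```

```text
clock: 19.5
eef_pos: [0.5717, -0.0427, 0.2097]
tool_rot: [-180.0, -0.1, -3.8]
force: [3.2, 2.4, 0.1]
opening: 0.0168
[ 0.5717 -0.0427  0.2097] [-179.9836   -0.0769   -3.828 ] [3.1784 2.4437 0.1387] [ 0.742  -0.7611  0.2346] 19.5
```

```bash
python3 -m jog '[[0.0003,-0.0003,0.0003,0,0,0.07],[0.0003,-0.0003,0.0006,0,0,0.14],[0.0003,-0.0003,0.0009,0,0,0.21],[0.0003,-0.0003,0.0012,0,0,0.28],[0.0003,-0.0003,0.0014,0,0,0.35],[0.0003,-0.0003,0.0016,0,0,0.4],[0.0003,-0.0003,0.0016,0,0,0.4]]'; python3 -c "
from h import *
s=sense();print(s['eef_pos'],s['tool_rot'],s['force'],s['ft_torque'],s['clock'])"
```

```text
clock: 20.38
eef_pos: [0.5721, -0.0426, 0.2082]
tool_rot: [-180.0, -0.1, -26.7]
force: [4.2, 2.1, 0.8]
opening: 0.0169
[ 0.5721 -0.0426  0.2082] [-179.9661   -0.0843  -26.6913] [4.171  2.0748 0.7716] [ 0.5806 -1.1093  0.2396] 20.375
```

```bash
python3 -m jog '[[0,0,0.0002,0,0,0.05],[0,0,0.0004,0,0,0.1],[0,0,0.0006,0,0,0.15],[0,0,0.0008,0,0,0.2],[0,0,0.0008,0,0,0.2]]'; python3 -c "
from h import *
s=sense();print(s['eef_pos'],s['tool_rot'],s['force'],s['ft_torque'],s['clock'])"; python3 -m jog '[[0,0,0.0002,0,0,0.04],[0,0,0.0003,0,0,0.08],[0,0,0.0004,0,0,0.1],[0,0,0.0004,0,0,0.1]]'; python3 -c "
from h import *
s=sense();print(s['eef_pos'],s['tool_rot'],s['force'],s['ft_torque'],s['clock'])"
```

```text
clock: 21.0
eef_pos: [0.5722, -0.0427, 0.2073]
tool_rot: [-179.9, -0.1, -38.1]
force: [5.4, 2.2, -0.4]
opening: 0.0169
[ 0.5722 -0.0427  0.2073] [-179.9482   -0.088   -38.1492] [ 5.3548  2.1765 -0.408 ] [ 0.4995 -1.2291  0.2523] 21.0
clock: 21.5
eef_pos: [0.5723, -0.0428, 0.207]
tool_rot: [-179.9, -0.1, -43.9]
force: [4.9, 2.3, -1.6]
opening: 0.0172
[ 0.5723 -0.0428  0.207 ] [-179.9332   -0.099   -43.8556] [ 4.893   2.3477 -1.5992] [ 0.4355 -1.2886  0.2664] 21.5
```

```bash
for i in 1 ; do python3 -m jog '[[0,0,0.0002,0,0,0.04],[0,0,0.0004,0,0,0.08],[0,0,0.0004,0,0,0.08]]'; python3 -c "
from h import *
s=sense();print(s['eef_pos'],s['tool_rot'],s['force'],s['ft_torque'],s['clock'])"; done; python3 -m jog '[[0,0,0.0002,0,0,0.03],[0,0,0.0002,0,0,0.06],[0,0,0.0002,0,0,0.06]]'; python3 -c "
from h import *
s=sense();print(s['eef_pos'],s['tool_rot'],s['force'],s['ft_torque'],s['clock'])"
```

```text
clock: 21.88
eef_pos: [0.5723, -0.0428, 0.2067]
tool_rot: [-179.9, -0.1, -48.5]
force: [4.8, 1.4, 0.5]
opening: 0.017
[ 0.5723 -0.0428  0.2067] [-179.9189   -0.1026  -48.4544] [4.7718 1.3803 0.5156] [ 0.3878 -1.3204  0.1774] 21.875
clock: 22.25
eef_pos: [0.5724, -0.0428, 0.2065]
tool_rot: [-179.9, -0.1, -51.9]
force: [6.0, 2.6, 0.2]
opening: 0.0171
[ 0.5724 -0.0428  0.2065] [-179.9097   -0.1084  -51.8798] [5.9634 2.5772 0.2387] [ 0.4523 -1.3275  0.3326] 22.25
```

```bash
cat >> h.py <<'E'
def avg(n=5):
    T=[]
    for _ in range(n):
        grab_frame("top"); s=sense(); T.append(np.r_[s["ft_torque"],s["force"]])
    T=np.array(T); print("mean",T.mean(0),"sdz",T[:,2].std(),s["eef_pos"],s["tool_rot"],s["clock"])
E
python3 -c "
from h import *
avg(6)"; python3 -m jog '[[0,0,0.0002,0,0,0.03],[0,0,0.0002,0,0,0.06],[0,0,0.0002,0,0,0.06]]';python3 -c "
from h import *
avg(5)"
```

```text
mean [ 0.4089 -1.3759  0.3038  5.5925  1.277  -0.096 ] sdz 0.016193759666730985 [ 0.5724 -0.0428  0.2065] [-179.9086   -0.107   -51.8563] 22.55
clock: 22.92
eef_pos: [0.5724, -0.0428, 0.2064]
tool_rot: [-179.9, -0.1, -55.3]
force: [5.6, 2.1, -0.7]
opening: 0.0173
mean [ 0.3759 -1.3839  0.35    5.3625  1.4136  0.3003] sdz 0.018868830184563357 [ 0.5724 -0.0428  0.2064] [-179.8991   -0.11    -55.2845] 23.175
```

```bash
python3 -m jog '[[0,0,0.0002,0,0,0.04],[0,0,0.0003,0,0,0.08],[0,0,0.0003,0,0,0.08]]';python3 -c "
from h import *
avg(5)"
```

```text
clock: 23.55
eef_pos: [0.5725, -0.0428, 0.2062]
tool_rot: [-179.9, -0.1, -59.9]
force: [5.8, 1.3, 1.6]
opening: 0.0172
mean [ 0.3399 -1.3577  0.4407  5.4841  1.7773  1.2409] sdz 0.034526829679004105 [ 0.5725 -0.0429  0.2062] [-179.8844   -0.1112  -59.8604] 23.8
```

```bash
python3 -m jog '[[0,0,0.0002,0,0,0.04],[0,0,0.0003,0,0,0.09],[0,0,0.0003,0,0,0.09]]';python3 -c "
from h import *
avg(6)"
```

```text
clock: 24.18
eef_pos: [0.5725, -0.0429, 0.206]
tool_rot: [-179.9, -0.1, -65.0]
force: [4.7, 1.6, 1.5]
opening: 0.0171
mean [ 0.2853 -1.3671  0.5127  5.5953  2.0986  1.4606] sdz 0.02303243527907769 [ 0.5725 -0.0429  0.206 ] [-179.8656   -0.1166  -65.0085] 24.475
```

```bash
python3 -m jog '[[0,0,0.0001,0,0,0.04],[0,0,0.0002,0,0,0.08],[0,0,0.0002,0,0,0.08]]';python3 -c "
from h import *
avg(6)"
```

```text
clock: 24.85
eef_pos: [0.5726, -0.0429, 0.2058]
tool_rot: [-179.9, -0.1, -69.6]
force: [6.2, 0.7, 1.6]
opening: 0.0175
mean [ 0.273  -1.4065  0.5969  5.7104  1.3893  1.5062] sdz 0.01911034551806664 [ 0.5726 -0.043   0.2058] [-179.8529   -0.1141  -69.5856] 25.15
```

```bash
python3 -m jog '[[0,0,0,0,0,0],[0,0,0,0,0,0],[0,0,0,0,0,0],[0,0,0,0,0,0],[0,0,0,0,0,0]]' -1; python3 -m jog '[[0,0,-0.01,0,0,0],[0,0,-0.03,0,0,0],[0,0,-0.06,0,0,0],[0,0,-0.1,0,0,0],[0,0,-0.14,0,0,0],[0,0,-0.14,0,0,0],[0,0,-0.14,0,0,0]]'
python3 - <<'E'
from h import *
s=sense();print(s['eef_pos'],s['force'],s['opening'],s['clock'])
for n,b in [("scene",(130,270,260,420)),("wrist",(0,400,0,640))]:
    f=grab_frame(n); cv2.imwrite(f"pics/n_{n}.png",f[:,:,::-1])
    a=f[b[0]:b[1],b[2]:b[3],::-1]; k=min(800/a.shape[1],600/a.shape[0]); cv2.imwrite(f"pics/n1_{n}.png",cv2.resize(a,None,fx=k,fy=k,interpolation=3))
    for k in ["key_bar","key_tip","key","crank_mid"]: print(n,k,[(np.round(d["location"],4).tolist(),round(d["conf"],2)) for d in pinpoint(n,k)][:4])
E
```

```text
clock: 25.78
eef_pos: [0.5715, -0.0426, 0.2051]
tool_rot: [180.0, 0.0, -69.8]
force: [-0.8, -0.4, -0.3]
opening: 0.0856
clock: 26.65
eef_pos: [0.5713, -0.0426, 0.3448]
tool_rot: [180.0, 0.0, -69.8]
force: [-0.7, 0.0, -0.2]
opening: 0.0854
[ 0.5713 -0.0426  0.3448] [-0.6594  0.0168 -0.1861] 0.08535543879814506 26.65
scene key_bar [([0.5793, -0.0442, 0.2229], 0.88), ([0.3949, 0.1943, 0.1447], 0.54)]
scene key_tip [([0.5716, -0.0455, 0.1266], 0.91), ([0.3903, 0.1912, -0.0033], 0.65)]
scene key [([0.5715, -0.0431, 0.1221], 0.94), ([0.5703, -0.0466, 0.1122], 0.63), ([0.3966, 0.1876, -0.0002], 0.55)]
scene crank_mid [([0.5433, -0.1583, 0.1692], 0.59)]
wrist key_bar [([0.3952, 0.1923, 0.1456], 0.93), ([0.5741, -0.0468, 0.2215], 0.83), ([0.5766, -0.0408, 0.1335], 0.25)]
wrist key_tip [([0.2757, 0.3097, -0.003], 0.79), ([0.5749, -0.0447, 0.1251], 0.71), ([0.3915, 0.1931, 0.0012], 0.62)]
wrist key [([0.3897, 0.1925, 0.0007], 0.94), ([0.274, 0.3061, -0.0026], 0.94), ([0.5671, -0.0444, 0.1216], 0.77)]
wrist crank_mid [([0.5449, -0.1566, 0.1701], 0.73), ([0.5718, -0.0446, 0.2257], 0.57), ([0.5726, -0.0428, 0.1357], 0.48)]
```

View pics/n1_scene.png

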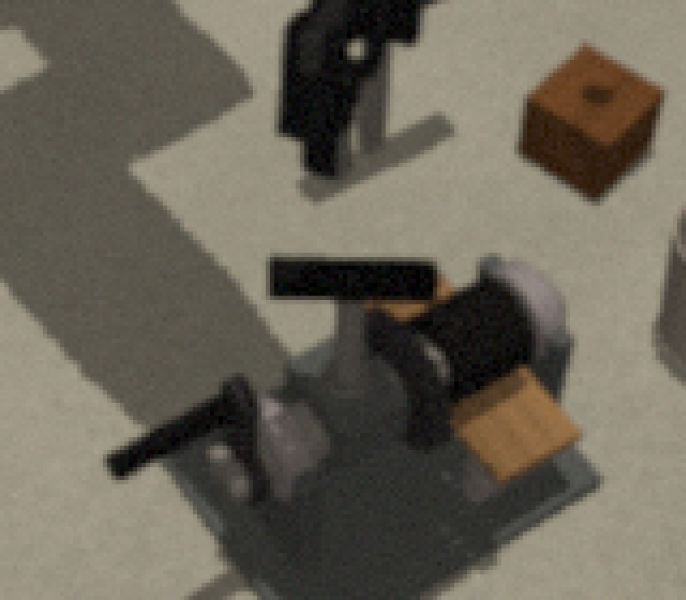

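View pics/n1_wrist.png

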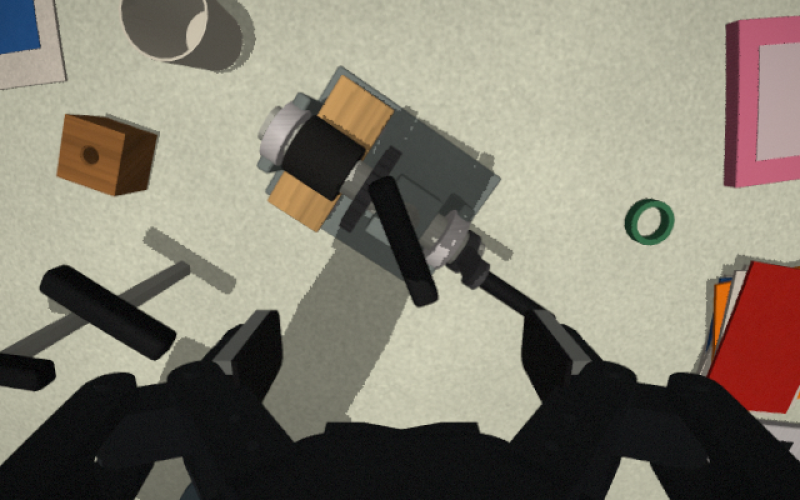

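Run:
```python
from h import *
c=calibration("wrist")
a,b=onz(c,(382/1.25,178/1.25),.232),onz(c,(426/1.25,304/1.25),.232); print(a,b,(a+b)/2,np.linalg.norm(a-b),np.degrees(np.arctan2(*(a-b)[1::-1]))-90)
g,h=onz(c,(480/1.25,272/1.25),.178),onz(c,(456/1.25,228/1.25),.100); print(g,h)
y=np.radians(-13.5);px=np.array([np.cos(y),np.sin(y),0]); print("hub",np.array([.5718,-.0448,0])@px)
for p in (np.array([.5433,-.1583,0]),np.array([.5449,-.1566,0])): print("crank",p@px)
```

```text
[ 0.6085 -0.0164  0.232 ] [ 0.5391 -0.0726  0.232 ] [ 0.5738 -0.0445  0.232 ] 0.08922571047819793 -50.98287350887633
[ 0.5601 -0.1146  0.178 ] [ 0.5754 -0.0985  0.1   ]
hub 0.566459472784136
crank 0.5652429788504476
crank 0.5664019136045289
```

```bash
python3 -c "
from cell import *
print(sense()['clock']); print(close_job())"
```

```text
27.15
the job is handed in; nothing more can be done
None
```

I turned the crank upright, let go of it, and tightened the setscrew onto the flat with the smallest key. I handed in at 27 s with the key left standing in the screw.

- **Crank:** in the last pictures the grip is within about 1 mm of straight above the shaft axis. The screw also went well past the angle where its pad would have met the round of the shaft, so it is on the flat.
- **Key choice and seating:** I took the key from the wooden stand. It dropped to the socket floor with about 7 N of contact, at a height that fits a full 12 mm of depth.
- **Tightening:** thread drag read about 0.25 N m, then the torque rose steadily. I stopped at 0.597 N m, averaged over 6 readings. I did not re-measure after letting go.
- **Last look:** the key stands upright in the screw, the gripper is clear above it and touching nothing, and I never moved near the tape, glue stick or cup.

**What disagreed:**
- The torque rose more slowly than stated, about 0.095 N m per 0.1 rad instead of 0.14.
- After release the bar sat about 19° back from the gripper's last angle. That fits the key twisting in the grip under load plus play in the socket, so I don't think the screw backed off, but I could not check that directly.
- A side force of up to about 6 N built up during the turn and was gone once I opened the gripper.

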